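# Load the flat tea tin into the sprung holder

## Task

Put the flat metal tea tin away in the spring-loaded tin holder: push the sprung steel pusher back to open the gap between it and the low end stop, and get the tin down into the gap before it closes. The tin must end upright, lid up, standing fully down on the holder's floor, with its two broad faces clamped between the stop and the pusher; let go of it, and leave the mug, the saucer, the sugar jar and the spoon caddy where they stand.

Things in the scene. Friction and masses are not known exactly. Their poses are not given: they have to be found in the camera images.
- tin: Loose flat rectangular aluminium tea tin standing upright, plain but for a thin dark seam below its lid, about 0.15 to 0.3 kg. 72 mm along its x, 36 mm thick along its y, 120 mm tall along its z. Origin: centre of its underside. Its two broad faces look along its +y and -y; grip it across the 36 mm, near the top. It is the same either way round.
- holder: Fixed tin holder: white tray, floor 8 mm above the table. Origin on the table; +y: the way the pusher slides back. Tray x -55..55, y -120..140 mm. At -y a low full-width end stop, inner face at y=-108 mm, top 30 mm above the table. Side lips 98 mm apart inside, tops at 20 mm. At +y a grey spring housing, y 33..138 mm, 70 mm high. A held tin can pass over the stop and push the pusher.
- pusher (a joint): How far the pusher is pressed back, m: 0 = sprung fully forward (gap to the end stop 10 mm), 0.075 = fully back (gap 85 mm). The gap is 10 mm plus this value. A spring drives it forward, about 3.6 N at 0 and 6.6 N fully back; let go, it closes in well under a second. With the tin clamped by its broad faces it reads about 0.026.
- pusher_face (a point): Middle of the top front edge of the pusher, 85 mm above the table; moves with it. The pusher is an upright steel plate, 88 mm wide (x), 10 mm thick, its top folded back to 31 mm behind the face; the flat front face looks to the holder's -y, towards the stop. At rest this point is at y = -98 mm in the holder's frame.
- bay (a point): Where the middle of the tin's underside belongs: on the holder's floor, 8 mm above the table, at x = 0, y = -90 mm of the holder's frame, on the mid-plane of the loaded tin. Axes as the holder's. The tin's y axis must lie along this y axis, either way round.
- mug: Bystander: loose pink ceramic mug, 84 mm across, 95 mm tall, handle to its +y. Origin: centre of its underside.
- saucer: Bystander: loose steel saucer lying face up, 132 mm across, 18 mm tall. Origin: centre of its underside.
- jar: Bystander: loose glass sugar jar with a clamp lid, 94 mm across, 121 mm tall. Origin: centre of its underside.
- caddy: Bystander: loose spoon caddy on a turning base, 140 mm across at the base, the cup 124 mm across and 108 mm tall, with three steel teaspoons that stick up to 165 mm. Origin: centre of its underside.
There are look-alikes about, which are no part of the job. There is more than one size of the tin; the one meant has the size given above.

How it is judged:
On the way:
1. the pusher is pressed back far enough to admit the tin (value of joint pusher above 0.024 m), for 0.1 s.
At the end, for the whole second after the job is handed in: The tin stands at rest on the holder's floor (underside within 4 mm), upright and lid up within 0.08 rad, its broad faces square to the slide within 0.1 rad, centred within 6 mm of the bay along the slide and 20 mm across it, with the pusher sprung up against it (pressed back 22 to 31 mm) (z of tin in the frame of bay between -0.004 and 0.004 m and y of tin in the frame of bay between -0.006 and 0.006 m and x of tin in the frame of bay between -0.02 and 0.02 m and angle between tin's own z axis and vertical below 0.08 rad and angle between the y axis of tin and the y axis of holder, either way round below 0.1 rad and value of joint pusher between 0.022 and 0.031 m and linear speed of tin below 0.02 m/s); the robot touches nothing.
It fails at once if the mug, the saucer, the jar or the caddy is shifted by more than 30 mm or tipped over (distance of any of mug, saucer, jar, caddy from where it was at the start of the episode above 0.03 m or angle between any of mug, jar, caddy's own z axis and vertical above 0.6 rad).
It also fails if it takes over 38 s, if anything falls off the work surface, if the arm or the gripper's body presses on something with over 40 N, if the wrist force passes 120 N, or if a joint passes its speed limit or range.

## Robot

A 6-joint arm with a two-finger parallel gripper is mounted at the origin on the work surface. World frame = base frame: x ahead of the robot, y to its left, z up, the work surface at z = 0. Lengths are in m, angles in rad, forces in N, time in s.
With the tool pointing down it reaches from about 0.375 to 0.975 m from the base axis. Payload 3.8 kg.
Tool frame: the origin (TCP) lies midway between the tips of the shut fingers; the grasp point (between the pads) lies 19 mm behind it; z points along the fingers, y is the line along which they close (so a half turn about z gives the same grasp; the last joint's range is limited). The gripper opens to 85 mm and grips with 20 to 120 N. Pads are 22 mm wide; open, the fingers measure 114 mm over their backs; the gripper's body (76 mm by 85 mm) begins 54 mm behind the grasp point. The pads swing forward as they close: fully open they stand 13 mm farther back than shut.
Start: joints at [-0.037, 0.264, 1.604, -0, 1.274, -0.037], TCP at [0.675, -0, 0.231] pointing down, gripper open.
Joint ranges: [-2.63, 2.63], [-0.94, 2.18], [0.31, 2.57], [-1.31, 4.45], [0, 2.66], [-2.55, 2.55]. Speed limits (rad/s): [2.57, 2.57, 3.14, 3.14, 3.14, 3.14].

## Interface

Orientations are given as a rotation vector (axis times angle).
In Python, from workcell import bot, imaging gives the robot as it stands.
- The arm moves only by the tool step_arm, never from a script. Its argument "series" is a list of rows, each an object of numbers: "grip": the closure, from -1 (fully open) to 1 (shut); "x", "y", "z": the shift along the tool's x, y, z normalised to -1 to 1, where 1 is 500 mm; "ax", "ay", "az": the turn, a rotation vector about the tool's x, y, z normalised to -1 to 1, where 1 is 30 degrees. A call has 1 to 12 rows; each row is the pose to reach, as a shift and turn from the pose commanded when the call began, along the tool's axes at that moment; what a row does not reach only later rows make up. A row lasts 1/10 s, in which the tool goes at most 50 mm and 8.59 degrees, less where a joint would pass 70% of its speed; a pose out of reach is approached as far as the arm can. A call with a number of a shift or a turn outside -1 to 1 is refused whole. A call with a gripper value outside its range is refused whole. The fingers move at their own pace and stop on an object; "force" is the grip in N (left out, the last holds). Time passes only in rows, so rows that repeat a pose let the fingers close. It gives the time, the measured TCP pose, the force, the opening and the grip force at its end, in the units of the state.
- bot.read_state(): the state, without advancing time (a new reading comes with each control period).
- imaging.read_camera(name): name is "scene" or "side" or "wrist"; returns a dict with "img" (400x640x3 uint8, red, green, blue), "fx", "fy", "cx", "cy" (pixels), "R" (3x3) and "t" (3): a world point X has camera coordinates R X + t. Camera axes: x right, y down, z forward; pixel columns grow to the right and rows downward; lengths in m; the calibration is good to about 2 mm. A picture is of the moment at which its call begins. There is no depth.
- bot.finish_job(): hands the job in; it is judged then, once.
The state is a dict: "time": time; "q": joint angles; "joint_vel": joint speeds; "joint_torque": joint torques, N m; "tool_pos": TCP position; "tcp_rot": TCP orientation; "wrist_force": force on the tool from outside, world axes, zero at the start; "torque": the same for the moment, N m; "width": opening from 0.0 (shut) to 1.0 (fully open); "grip_force": force on a finger pad.
Only numpy, scipy, OpenCV 4.12 (cv2) and the standard library are available. Lean on these libraries where they do the work, as an engineer would, in place of code of your own. Each camera call takes 0.05 s, during which the arm holds its last target. There are 200 camera calls.

## Working session

There is one attempt and no reset: what is moved stays moved. The work goes in short steps, Python scripts to look and compute and a tool call to move; the robot and the scene stay as the last step left them, time stands still between calls to the robot, and variables do not carry over. Pictures are saved under pics/ and viewed, at most 10 in all, crops included, and the job is handed in when it is done.

Besides the shell and the picture viewer there is one more tool, called as name([rows], argument=value, ...), one row to a line, values as JSON. step_arm: Moves the arm, as the interface text tells. Scaled input: -1 to 1 covers 500 mm each way for a shift and 30 degrees each way for a turn. Its arguments: {"type":"object","properties":{"series":{"type":"array","items":{"type":"object","properties":{"grip":{"type":"number"},"x":{"type":"number","minimum":-1,"maximum":1},"y":{"type":"number","minimum":-1,"maximum":1},"z":{"type":"number","minimum":-1,"maximum":1},"ax":{"type":"number","minimum":-1,"maximum":1},"ay":{"type":"number","minimum":-1,"maximum":1},"az":{"type":"number","minimum":-1,"maximum":1}}}},"force":{"type":"number"}},"required":["series"]}

```bash
mkdir -p pics; cat > h.py <<'E'
import numpy as np, cv2
from workcell import bot, imaging
def cam(n,name=None):
    c=imaging.read_camera(n)
    if name: cv2.imwrite('pics/'+name+'.png',c['img'][:,:,::-1])
    return c
def ray(c,u,v,z):
    R=np.array(c['R']);t=np.array(c['t']);o=-R.T@t
    d=R.T@np.array([(u-c['cx'])/c['fx'],(v-c['cy'])/c['fy'],1]);return o+d*(z-o[2])/d[2]
def proj(c,X):
    p=np.array(c['R'])@np.array(X)+np.array(c['t']);return [round(float(c['fx']*p[0]/p[2]+c['cx']),1),round(float(c['fy']*p[1]/p[2]+c['cy']),1)]
E
python3 - <<'E'
from h import *
import pickle
for n in('scene','side'):
    c=cam(n,n+'0');pickle.dump(c,open(n+'0.pkl','wb'));print(n,-np.array(c['R']).T@c['t'])
s=bot.read_state();print(s['tool_pos'],s['tcp_rot'],s['time'])
E
```

```text
scene [ 1.0123179  -0.68826976  0.84092238]
side [0.4758355  1.19615708 0.84177891]
[6.74343652e-01 2.62464808e-05 2.30048336e-01] [-2.22036073e+00 -2.22041503e+00  2.20801822e-03] 0.1
```

View pics/scene0.png

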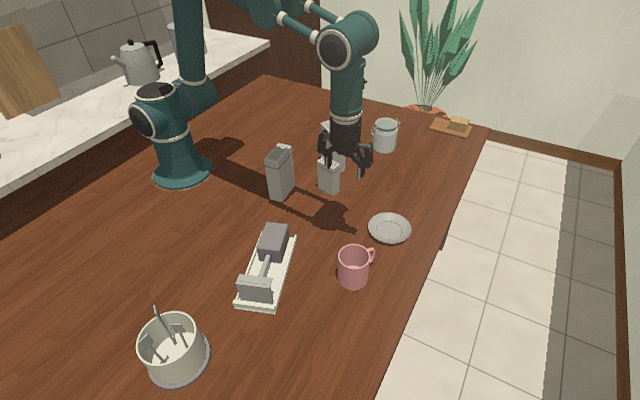

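View pics/side0.png

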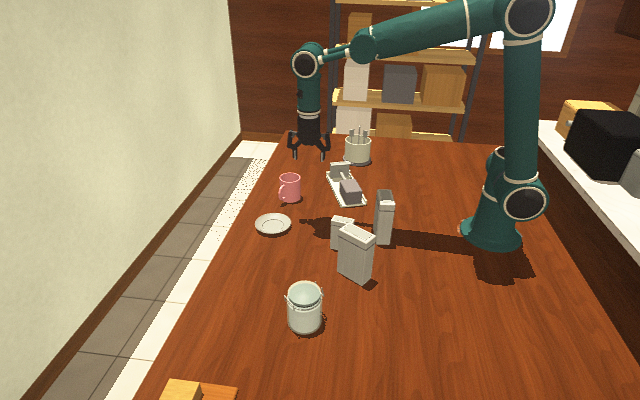

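Both views show three tins. In the scene view they are near (280,172), (329,178) and (337,145, half hidden). In the side view they are (384,218), (341,233) and (356,255). The holder is at scene (267,268). I'll enlarge the crops to compare sizes.

```bash
python3 - <<'E'
import cv2,numpy as np
a=cv2.imread('pics/scene0.png')[110:320,225:385]; b=cv2.imread('pics/side0.png')[150:300,310:410]
a=cv2.resize(a,(400,525),interpolation=2); b=cv2.resize(b,(350,525),interpolation=2)
cv2.imwrite('pics/crop1.png',np.hstack([a,b]))
E
```

```text
(no output)
```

View pics/crop1.png

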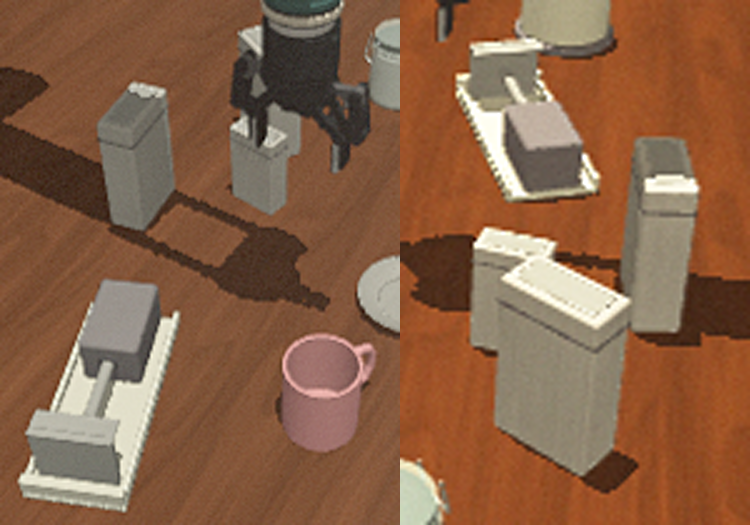

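```bash
cat > fit.py <<'E'
from h import *
import pickle
from scipy.optimize import least_squares
S=pickle.load(open('scene0.pkl','rb'));D=pickle.load(open('side0.pkl','rb'))
fs=lambda u,v:(225+u/2.5,110+v/2.5); fd=lambda u,v:(310+u/3.5-400/3.5,150+v/3.5)
def box(p,i): # i=(sx,sy,top)
    x,y,a,w,d,h=p;c,s=np.cos(a),np.sin(a);l=np.array([i[0]*w/2,i[1]*d/2])
    return [x+c*l[0]-s*l[1],y+s*l[0]+c*l[1],h*i[2]]
def fit(obs,p0):
    f=lambda p:np.concatenate([np.array(proj(c,box(p,i)))-np.array(px) for c,px,i in obs])
    r=least_squares(f,p0,loss='soft_l1',diff_step=1e-3);print(np.round(r.x,4),np.round(f(r.x).reshape(-1,2),1).tolist());return r.x
E
python3 - <<'E'
from fit import *
for n,z,p in[('Af',0,fs(138,229)),('Al',0,fs(108,218)),('Ar',0,fs(173,187)),('Bl',0,fs(232,196)),('Bf',0,fs(272,212)),('Br',0,fs(285,203))]: print(n,p,ray(S,*p,z)[:2].round(3))
for n,z,p in[('A1',0,fd(634,329)),('A2',0,fd(682,331)),('A0',0,fd(621,285)),
 ('At',.12,fd(643,183)),('At',.12,fd(697,185)),('At',.12,fd(684,141)),('At',.12,fd(636,140)),
 ('C1',0,fd(496,427)),('C2',0,fd(585,474)),('C3',0,fd(618,440)),('Ct',.12,fd(525,256)),('Ct',.12,fd(630,298)),('Ct',.12,fd(600,325)),('Ct',.12,fd(497,282)),
 ('B',0,fd(472,340)),('Bt',.08,fd(474,250)),('Bt',.08,fd(480,228)),('Bt',.08,fd(555,240))]: print(n,ray(D,*p,z)[:2].round(3))
print('holder')
for n,z,p in[('f-',0,fs(21,497)),('f+',0,fs(125,511)),('b+',.02,fs(178,315)),('hous',.07,fs(100,283)),('hous',.07,fs(158,287)),('hous',.07,fs(140,350)),('hous',.07,fs(82,342)),('push',.085,fs(33,425)),('push',.085,fs(118,440))]: print(n,ray(S,*p,z)[:2].round(3))
for n,z,p in[('hous',.07,fd(505,108)),('hous',.07,fd(563,100)),('hous',.07,fd(582,143)),('hous',.07,fd(527,150)),('b',0,fd(508,198)),('b',0,fd(598,190))]: print(n,ray(D,*p,z)[:2].round(3))
E
```

```text
Af (280.2, 201.6) [0.422 0.031]
Al (268.2, 197.2) [0.373 0.03 ]
Ar (294.2, 184.8) [0.416 0.128]
Bl (317.8, 188.4) [0.501 0.151]
Bf (333.8, 194.8) [0.566 0.147]
Br (339.0, 191.2) [0.573 0.173]
A1 [0.412 0.127]
A2 [0.364 0.122]
A0 [0.427 0.055]
At [0.415 0.043]
At [0.361 0.037]
At [ 0.373 -0.048]
At [ 0.424 -0.042]
C1 [0.534 0.289]
C2 [0.451 0.336]
C3 [0.424 0.289]
Ct [0.523 0.187]
Ct [0.425 0.236]
Ct [0.45  0.278]
Ct [0.544 0.231]
B [0.57  0.169]
Bt [0.575 0.129]
Bt [0.574 0.09 ]
Bt [0.498 0.099]
holder
f- [ 0.547 -0.367]
f+ [ 0.651 -0.328]
b+ [ 0.566 -0.09 ]
hous [ 0.485 -0.128]
hous [ 0.549 -0.101]
hous [ 0.584 -0.19 ]
hous [ 0.521 -0.211]
push [ 0.553 -0.331]
push [ 0.637 -0.304]
hous [ 0.574 -0.176]
hous [ 0.507 -0.207]
hous [ 0.48  -0.111]
hous [ 0.54  -0.085]
b [ 0.559 -0.092]
b [ 0.457 -0.126]
```

```bash
python3 - <<'E'
from fit import *
# B: scene base left(-,-), front(+,-), right(+,+); local x ~ world x
obs=[(S,fs(232,196),(-1,-1,0)),(S,fs(272,212),(1,-1,0)),(S,fs(287,201),(1,1,0)),(S,fs(232,130),(-1,-1,1)),(S,fs(270,150),(1,-1,1)),(S,fs(289,138),(1,1,1)),
(D,fd(472,342),(1,1,0)),(D,fd(474,250),(1,1,1)),(D,fd(482,229),(1,-1,1)),(D,fd(555,240),(-1,-1,1))]
fit(obs,[.535,.17,0,.072,.036,.12])
p3=lambda q:[q[0],q[1],q[2],.072,.036,.12]
f=lambda q:np.concatenate([np.array(proj(c,box(p3(q),i)))-np.array(px) for c,px,i in obs])
r=least_squares(f,[.535,.17,0],loss='soft_l1',diff_step=1e-3);print(r.x)
E
```

```text
[0.5346 0.1635 0.0057 0.073  0.0326 0.1147] [[-1.1, 0.4], [1.2, 0.4], [-0.4, -0.6], [-2.2, 0.4], [2.2, -1.3], [-0.8, -1.8], [-0.6, 1.5], [-0.1, 0.5], [-1.3, 0.9], [-0.4, -0.4]]
[0.53377042 0.16519858 0.        ]
```

step_arm([
  {"az": 0.28, "x": 0.06, "y": -0.06},
  {"az": 0.56, "x": 0.12, "y": -0.12},
  {"az": 0.84, "x": 0.18, "y": -0.18},
  {"az": 1, "x": 0.24, "y": -0.24},
  {"az": 1, "x": 0.28, "y": -0.27},
], force=40)

```text
validation failed for argument at $.se...
```

Tin B, at scene (329,178) and side (341,233), fits 73x33x115 mm, so it is the one meant. The other two have footprints of about 96x48 mm and are larger look-alikes. The move was refused, so I'll retry with every field given.

step_arm([
  {"grip": -1.0, "x": 0.06, "y": -0.06, "z": 0.0, "ax": 0.0, "ay": 0.0, "az": 0.28},
  {"grip": -1.0, "x": 0.12, "y": -0.12, "z": 0.0, "ax": 0.0, "ay": 0.0, "az": 0.56},
  {"grip": -1.0, "x": 0.18, "y": -0.18, "z": 0.0, "ax": 0.0, "ay": 0.0, "az": 0.84},
  {"grip": -1.0, "x": 0.24, "y": -0.24, "z": 0.0, "ax": 0.0, "ay": 0.0, "az": 1.0},
  {"grip": -1.0, "x": 0.28, "y": -0.27, "z": 0.0, "ax": 0.0, "ay": 0.0, "az": 1.0},
], force=40)

```text
time: 0.6
tool_pos: [0.5372, 0.1414, 0.2306]
tcp_rot: [-2.72, -1.569, 0.003]
wrist_force: [0.3, -0.6, -0.3]
width: 1.0
grip_force: 0.0
```

step_arm([
  {"grip": -1.0, "x": 0.0, "y": 0.0, "z": 0.0, "ax": 0.0, "ay": 0.0, "az": 0.28},
  {"grip": -1.0, "x": 0.0, "y": 0.0, "z": 0.0, "ax": 0.0, "ay": 0.0, "az": 0.56},
  {"grip": -1.0, "x": 0.0, "y": 0.0, "z": 0.0, "ax": 0.0, "ay": 0.0, "az": 0.84},
  {"grip": -1.0, "x": 0.0, "y": 0.0, "z": 0.0, "ax": 0.0, "ay": 0.0, "az": 1.0},
])

```text
time: 1.0
tool_pos: [0.5395, 0.1401, 0.2308]
tcp_rot: [-3.036, -0.806, 0.002]
wrist_force: [-0.2, 0.3, 0.4]
width: 0.999
grip_force: 0.0
```

step_arm([
  {"grip": -1.0, "x": 0.0, "y": 0.0, "z": 0.0, "ax": 0.0, "ay": 0.0, "az": 0.28},
  {"grip": -1.0, "x": 0.0, "y": 0.0, "z": 0.0, "ax": 0.0, "ay": 0.0, "az": 0.56},
  {"grip": -1.0, "x": 0.0, "y": 0.0, "z": 0.0, "ax": 0.0, "ay": 0.0, "az": 0.84},
  {"grip": -1.0, "x": 0.0, "y": 0.0, "z": 0.0, "ax": 0.0, "ay": 0.0, "az": 1.0},
  {"grip": -1.0, "x": 0.0, "y": 0.0, "z": 0.0, "ax": 0.0, "ay": 0.0, "az": 1.0},
])

```text
time: 1.5
tool_pos: [0.5396, 0.1399, 0.2307]
tcp_rot: [3.141, -0.0, -0.002]
wrist_force: [-0.7, -0.1, -0.2]
width: 1.003
grip_force: 0.0
```

```bash
python3 - <<'E'
from h import *
import pickle
c=cam('wrist','w1');pickle.dump(c,open('w1.pkl','wb'))
from scipy.spatial.transform import Rotation as R
s=bot.read_state();print(s['tool_pos'],s['time'],s['q']);print(R.from_rotvec(s['tcp_rot']).as_matrix().round(3))
E
```

```text
[0.53967149 0.13993333 0.23081365] 1.55 [2.09018365e-01 4.31384843e-02 1.85768128e+00 1.82474249e-05
 1.24166311e+00 1.77792829e+00]
[[ 1.     0.002 -0.001]
 [ 0.002 -1.    -0.   ]
 [-0.001  0.    -1.   ]]
```

View pics/w1.png

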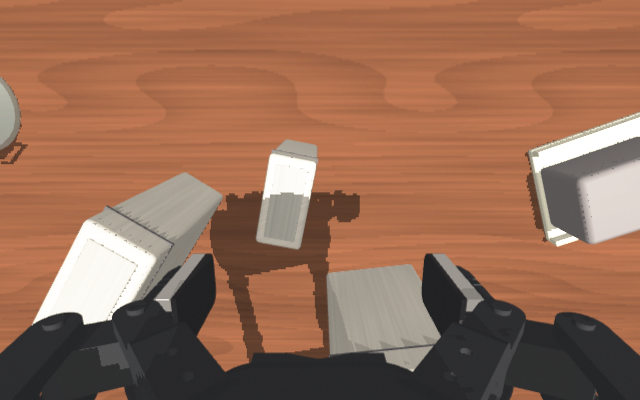

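The wrist view shows the tin's lid with corners at (270,151), (317,156), (299,248) and (257,241). The large look-alikes are at lower left and lower centre. The holder's back end is at right, with a tray corner near (528,152).

```bash
python3 - <<'E'
from h import *
import pickle
c=pickle.load(open('w1.pkl','rb'))
P=np.array([ray(c,u,v,.12)[:2] for u,v in[(270,151),(317,156),(299,248),(257,241)]]);print(P.round(4),P.mean(0))
d=lambda i,j:(np.linalg.norm(P[i]-P[j]).round(4),np.degrees(np.arctan2(*(P[j]-P[i])[::-1])).round(1))
print(d(0,1),d(3,2),d(3,0),d(2,1))
print([ray(c,u,v,z)[:2].round(3) for u,v,z in[(528,152,.02),(553,245,.0),(557,245,.02)]])
E
```

```text
[[0.5751 0.1747]
 [0.5714 0.1406]
 [0.4992 0.1549]
 [0.5052 0.1875]] [0.537715   0.16441618]
(np.float64(0.0343), np.float64(-96.2)) (np.float64(0.0331), np.float64(-100.3)) (np.float64(0.071), np.float64(-10.4)) (np.float64(0.0735), np.float64(-11.2))
[array([ 0.561, -0.073]), array([ 0.451, -0.131]), array([ 0.46 , -0.121])]
```

step_arm([
  {"grip": -1.0, "x": -0.003, "y": -0.048, "z": 0.03, "ax": 0.0, "ay": 0.0, "az": 0.28},
  {"grip": -1.0, "x": -0.003, "y": -0.048, "z": 0.06, "ax": 0.0, "ay": 0.0, "az": 0.333},
  {"grip": -1.0, "x": -0.003, "y": -0.048, "z": 0.13, "ax": 0.0, "ay": 0.0, "az": 0.333},
  {"grip": -1.0, "x": -0.003, "y": -0.048, "z": 0.2, "ax": 0.0, "ay": 0.0, "az": 0.333},
  {"grip": -1.0, "x": -0.003, "y": -0.048, "z": 0.26, "ax": 0.0, "ay": 0.0, "az": 0.333},
  {"grip": -1.0, "x": -0.003, "y": -0.048, "z": 0.295, "ax": 0.0, "ay": 0.0, "az": 0.333},
  {"grip": -1.0, "x": -0.003, "y": -0.048, "z": 0.295, "ax": 0.0, "ay": 0.0, "az": 0.333},
  {"grip": 1.0, "x": -0.003, "y": -0.048, "z": 0.295, "ax": 0.0, "ay": 0.0, "az": 0.333},
  {"grip": 1.0, "x": -0.003, "y": -0.048, "z": 0.295, "ax": 0.0, "ay": 0.0, "az": 0.333},
  {"grip": 1.0, "x": -0.003, "y": -0.048, "z": 0.295, "ax": 0.0, "ay": 0.0, "az": 0.333},
  {"grip": 1.0, "x": -0.003, "y": -0.048, "z": 0.295, "ax": 0.0, "ay": 0.0, "az": 0.333},
  {"grip": 1.0, "x": -0.003, "y": -0.048, "z": 0.295, "ax": 0.0, "ay": 0.0, "az": 0.333},
], force=50)

```text
time: 2.75
tool_pos: [0.54, 0.1644, 0.0856]
tcp_rot: [-3.129, 0.273, -0.005]
wrist_force: [0.5, 0.4, 5.6]
width: 0.418
grip_force: 50.3
```

step_arm([
  {"grip": 1.0, "x": 0.0, "y": 0.0, "z": -0.08, "ax": 0.0, "ay": 0.0, "az": 0.0},
  {"grip": 1.0, "x": 0.0, "y": 0.0, "z": -0.17, "ax": 0.0, "ay": 0.0, "az": 0.0},
  {"grip": 1.0, "x": 0.0, "y": 0.03, "z": -0.26, "ax": 0.0, "ay": 0.0, "az": 0.0},
  {"grip": 1.0, "x": 0.0, "y": 0.1, "z": -0.33, "ax": 0.0, "ay": 0.0, "az": -0.2},
  {"grip": 1.0, "x": 0.01, "y": 0.18, "z": -0.4, "ax": 0.0, "ay": 0.0, "az": -0.4},
  {"grip": 1.0, "x": 0.02, "y": 0.27, "z": -0.4, "ax": 0.0, "ay": 0.0, "az": -0.6},
  {"grip": 1.0, "x": 0.03, "y": 0.36, "z": -0.4, "ax": 0.0, "ay": 0.0, "az": -0.8},
  {"grip": 1.0, "x": 0.04, "y": 0.45, "z": -0.4, "ax": 0.0, "ay": 0.0, "az": -1.0},
  {"grip": 1.0, "x": 0.05, "y": 0.54, "z": -0.4, "ax": 0.0, "ay": 0.0, "az": -1.0},
  {"grip": 1.0, "x": 0.056, "y": 0.62, "z": -0.4, "ax": 0.0, "ay": 0.0, "az": -1.0},
  {"grip": 1.0, "x": 0.056, "y": 0.66, "z": -0.4, "ax": 0.0, "ay": 0.0, "az": -1.0},
  {"grip": 1.0, "x": 0.056, "y": 0.66, "z": -0.4, "ax": 0.0, "ay": 0.0, "az": -1.0},
])

```text
time: 3.95
tool_pos: [0.5077, -0.1684, 0.2831]
tcp_rot: [3.095, 0.54, -0.002]
wrist_force: [-0.4, -0.3, -1.5]
width: 0.415
grip_force: 50.5
```

```bash
python3 - <<'E'
from fit import *
c=cam('wrist','w2');pickle.dump(c,open('w2.pkl','wb'))
s=bot.read_state();print(s['tool_pos'],s['tcp_rot'],s['time'])
print('mug',ray(S,353,287,0),ray(D,289,202,0),'caddy',ray(S,178,368,0),ray(D,358,160,0),'saucer',ray(S,390,230,.01))
E
```

```text
[ 0.50806491 -0.16676656  0.28312505] [-3.09358105e+00 -5.41408268e-01  1.67840044e-03] 4.0
mug [ 0.78920723 -0.15854748  0.        ] [ 0.7707306  -0.09164013  0.        ] caddy [ 0.53441055 -0.54777561  0.        ] [ 0.51431159 -0.52506275  0.        ] saucer [0.80070817 0.07571218 0.01      ]
```

View pics/w2.png

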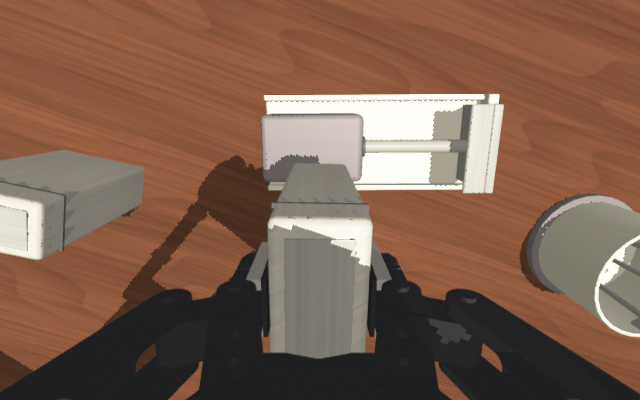

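The wrist view shows the holder lying nearly along the image rows. The tray corners are near (265,96) and (498,95), and the pusher's top band is at u 466-503. The caddy is at right.

```bash
python3 - <<'E'
import cv2
a=cv2.imread('pics/w2.png')[85:205,250:515]; cv2.imwrite('pics/crop2.png',cv2.resize(a,(795,360),interpolation=2))
E
```

```text
(no output)
```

View pics/crop2.png

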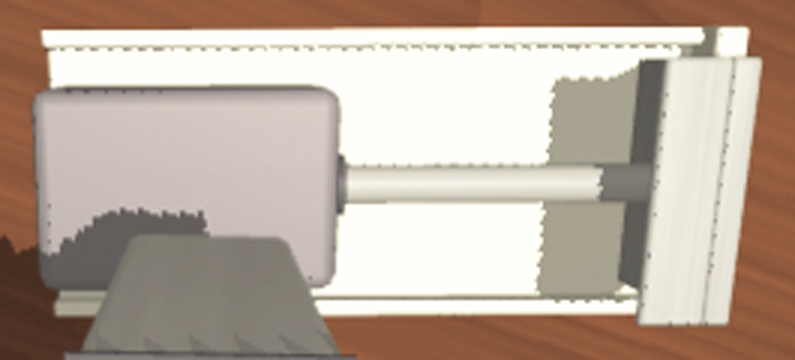

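```bash
python3 - <<'E'
from fit import *
W=pickle.load(open('w2.pkl','rb'))
fw=lambda u,v:(250+u/3,85+v/3)
obs=[(W,fw(761,60),(44,-98,85)),(W,fw(728,324),(-44,-98,85)),(W,fw(668,60),(44,-67,85)),(W,fw(638,322),(-44,-67,85)),
(W,fw(748,28),(55,-120,30)),(W,fw(42,31),(55,140,20)),(W,fw(56,316),(-55,140,20)),
(S,fs(21,497),(-55,-120,0)),(S,fs(125,511),(55,-120,0)),(S,fs(178,315),(55,140,20)),(D,fd(508,198),(55,140,0)),(D,fd(598,190),(-55,140,0))]
def pt(p,i):
    c,s=np.cos(p[2]),np.sin(p[2]);x,y,z=np.array(i)/1000;return [p[0]+c*x-s*y,p[1]+s*x+c*y,z]
def fit(o):
    f=lambda p:np.concatenate([np.array(proj(c,pt(p,i)))-np.array(px) for c,px,i in o])
    r=least_squares(f,[.557,-.237,.36],loss='soft_l1',diff_step=1e-3);print(r.x,np.degrees(r.x[2]));print(f(r.x).reshape(-1,2).round(1).tolist());return r.x
p=fit(obs);q=fit(obs[:7]);fit(obs[7:]);print(pt(p,(0,-140,0)),pt(q,(0,-140,0)),pt(p,(0,-90,0)))
s=bot.read_state();print('tool in W px',s['tool_pos'],proj(W,s['tool_pos']))
# tin in hand check: top face corners at z top
zt=s['tool_pos'][2]-.0856+.12
for u,v in[(269,222),(371,218)]: print(ray(W,u,v,zt).round(4))
E
```

```text
[ 0.55685731 -0.23446352  0.34728488] 19.89795785314687
[[1.5, -0.7], [0.3, 1.6], [-0.4, -0.6], [-0.3, 2.4], [1.2, -0.4], [-0.9, -0.3], [-1.5, 0.4], [-0.2, -0.5], [-0.7, -0.2], [-0.2, -1.9], [-0.7, 1.0], [-0.1, 0.5]]
[ 0.55711351 -0.23443594  0.35885443] 20.560844486225008
[[1.2, -2.2], [1.1, 0.3], [-0.7, -1.7], [0.3, 1.4], [0.9, -1.9], [-1.4, 0.9], [-0.9, 1.5]]
[ 0.558322   -0.23646974  0.36004679] 20.629161738306948
[[0.2, 0.6], [0.0, 0.5], [-0.6, -1.5], [-0.5, 0.7], [-0.1, 0.1]]
[np.float64(0.6045057580626354), np.float64(-0.36610555251551335), np.float64(0.0)] [np.float64(0.6062817710205558), np.float64(-0.3655179062306869), np.float64(0.0)] [np.float64(0.5874884562590271), np.float64(-0.3190905396012865), np.float64(0.0)]
tool in W px [ 0.50806491 -0.16676656  0.28312505] [314.6, 260.2]
[ 0.5311 -0.1432  0.3175]
[ 0.5435 -0.1739  0.3175]
```

step_arm([
  {"grip": 1.0, "x": 0.01, "y": 0.09, "z": 0.0, "ax": 0.0, "ay": 0.0, "az": -0.015},
  {"grip": 1.0, "x": 0.02, "y": 0.18, "z": 0.0, "ax": 0.0, "ay": 0.0, "az": -0.015},
  {"grip": 1.0, "x": 0.03, "y": 0.27, "z": 0.0, "ax": 0.0, "ay": 0.0, "az": -0.015},
  {"grip": 1.0, "x": 0.04, "y": 0.36, "z": 0.0, "ax": 0.0, "ay": 0.0, "az": -0.015},
  {"grip": 1.0, "x": 0.048, "y": 0.44, "z": 0.0, "ax": 0.0, "ay": 0.0, "az": -0.015},
  {"grip": 1.0, "x": 0.048, "y": 0.462, "z": 0.04, "ax": 0.0, "ay": 0.0, "az": -0.015},
  {"grip": 1.0, "x": 0.048, "y": 0.462, "z": 0.11, "ax": 0.0, "ay": 0.0, "az": -0.015},
  {"grip": 1.0, "x": 0.048, "y": 0.462, "z": 0.18, "ax": 0.0, "ay": 0.0, "az": -0.015},
  {"grip": 1.0, "x": 0.048, "y": 0.462, "z": 0.25, "ax": 0.0, "ay": 0.0, "az": -0.015},
  {"grip": 1.0, "x": 0.048, "y": 0.462, "z": 0.3, "ax": 0.0, "ay": 0.0, "az": -0.015},
  {"grip": 1.0, "x": 0.048, "y": 0.462, "z": 0.315, "ax": 0.0, "ay": 0.0, "az": -0.015},
  {"grip": 1.0, "x": 0.048, "y": 0.462, "z": 0.315, "ax": 0.0, "ay": 0.0, "az": -0.015},
])

```text
time: 5.2
tool_pos: [0.6094, -0.3724, 0.1238]
tcp_rot: [-3.088, -0.559, 0.005]
wrist_force: [0.3, -0.8, -2.0]
width: 0.419
grip_force: 50.9
```

```bash
python3 - <<'E'
from h import *
c=cam('scene'); 
s=bot.read_state();p=np.array(s['tool_pos']);print(p,s['tcp_rot'],s['time'])
d=p[:2]-[.557,-.2348];a=np.radians(20.3);print('holder xy',d@[np.cos(a),np.sin(a)],d@[-np.sin(a),np.cos(a)],'yaw',2*np.degrees(np.arctan2(s['tcp_rot'][1],s['tcp_rot'][0])))
u,v=map(int,proj(c,[*p[:2],.06]));print(u,v)
i=c['img'][v-75:v+75,u-90:u+90,::-1];cv2.imwrite('pics/s3.png',cv2.resize(i,(720,600),interpolation=2))
E
```

```text
[ 0.61061083 -0.37349483  0.1260989 ] [-3.09047486e+00 -5.59406322e-01  8.63536041e-04] 5.25
holder xy 0.0021628228776564623 -0.14867985053002847 yaw -339.47998619745607
247 308
```

View pics/s3.png

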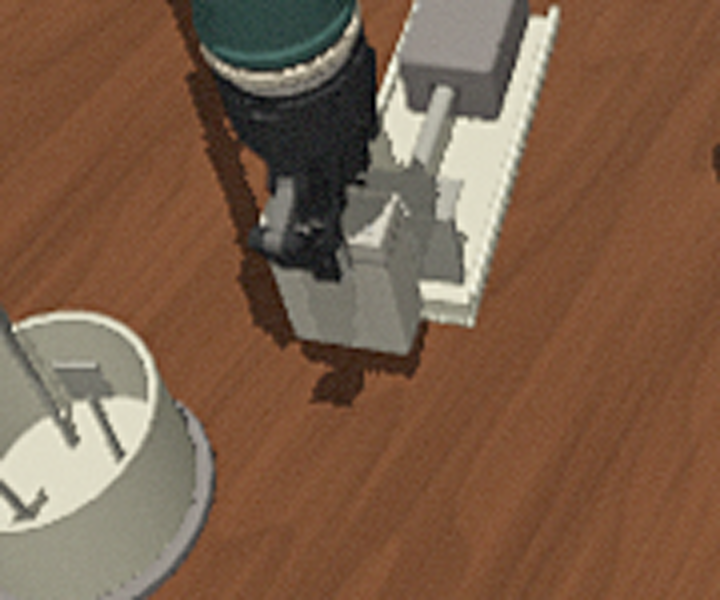

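The tin is upright in the gripper just outside the stop, and the holder lies at upper right with its pusher still forward. Next I push it back.

step_arm([
  {"grip": 1.0, "x": 0.0, "y": -0.03, "z": 0.0, "ax": 0.0, "ay": 0.0, "az": 0.0},
  {"grip": 1.0, "x": 0.0, "y": -0.05, "z": 0.0, "ax": 0.0, "ay": 0.0, "az": 0.0},
  {"grip": 1.0, "x": 0.0, "y": -0.07, "z": 0.0, "ax": 0.0, "ay": 0.0, "az": 0.0},
  {"grip": 1.0, "x": 0.0, "y": -0.09, "z": 0.0, "ax": 0.0, "ay": 0.0, "az": 0.0},
  {"grip": 1.0, "x": 0.0, "y": -0.11, "z": 0.0, "ax": 0.0, "ay": 0.0, "az": 0.0},
  {"grip": 1.0, "x": 0.0, "y": -0.13, "z": 0.0, "ax": 0.0, "ay": 0.0, "az": 0.0},
  {"grip": 1.0, "x": 0.0, "y": -0.14, "z": 0.0, "ax": 0.0, "ay": 0.0, "az": 0.0},
  {"grip": 1.0, "x": 0.0, "y": -0.14, "z": 0.0, "ax": 0.0, "ay": 0.0, "az": 0.0},
  {"grip": 1.0, "x": 0.0, "y": -0.14, "z": 0.0, "ax": 0.0, "ay": 0.0, "az": 0.0},
])

```text
time: 6.15
tool_pos: [0.5872, -0.31, 0.128]
tcp_rot: [3.088, 0.558, 0.004]
wrist_force: [2.5, -4.4, 0.6]
width: 0.413
grip_force: 50.7
```

```bash
python3 - <<'E'
from h import *
c=cam('scene'); 
s=bot.read_state();p=np.array(s['tool_pos']);print(p,s['wrist_force'],s['torque'],s['time'])
d=p[:2]-[.557,-.2348];a=np.radians(20.3);print('holder xy',d@[np.cos(a),np.sin(a)],d@[-np.sin(a),np.cos(a)],'yaw',2*np.degrees(np.arctan2(s['tcp_rot'][1],s['tcp_rot'][0])))
u,v=map(int,proj(c,[*p[:2],.05]))
i=c['img'][v-60:v+60,u-80:u+80,::-1];cv2.imwrite('pics/s4.png',cv2.resize(i,(800,600),interpolation=2))
E
```

```text
[ 0.58714347 -0.31002752  0.12778786] [ 3.25356812 -4.18943824  1.72759163] [-0.93401903 -0.555581    0.16567994] 6.2
holder xy 0.002172120084973368 -0.08101289884122743 yaw 20.47155856939666
```

View pics/s4.png

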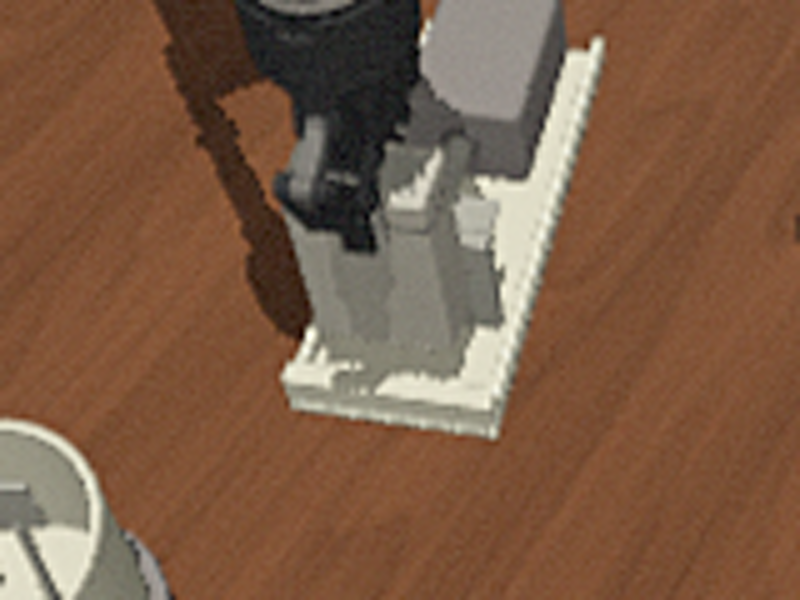

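The tin is inside the stop with the pusher pressed back, the gap is open, and the tin is still upright. Next I lower it.

step_arm([
  {"grip": 1.0, "x": 0.0, "y": 0.0, "z": 0.02, "ax": 0.0, "ay": 0.0, "az": 0.0},
  {"grip": 1.0, "x": 0.0, "y": 0.0, "z": 0.04, "ax": 0.0, "ay": 0.0, "az": 0.0},
  {"grip": 1.0, "x": 0.0, "y": 0.0, "z": 0.055, "ax": 0.0, "ay": 0.0, "az": 0.0},
  {"grip": 1.0, "x": 0.0, "y": 0.0, "z": 0.062, "ax": 0.0, "ay": 0.0, "az": 0.0},
  {"grip": 1.0, "x": 0.0, "y": 0.0, "z": 0.068, "ax": 0.0, "ay": 0.0, "az": 0.0},
  {"grip": 1.0, "x": 0.0, "y": 0.0, "z": 0.068, "ax": 0.0, "ay": 0.0, "az": 0.0},
  {"grip": 1.0, "x": 0.0, "y": 0.0, "z": 0.068, "ax": 0.0, "ay": 0.0, "az": 0.0},
])

```text
time: 6.9
tool_pos: [0.5856, -0.3098, 0.0937]
tcp_rot: [3.091, 0.558, -0.001]
wrist_force: [-2.4, -2.9, 8.4]
width: 0.415
grip_force: 51.3
```

step_arm([
  {"grip": 1.0, "x": 0.0, "y": 0.006, "z": 0.0, "ax": 0.0, "ay": 0.0, "az": 0.0},
  {"grip": 1.0, "x": 0.0, "y": 0.012, "z": 0.0, "ax": 0.0, "ay": 0.0, "az": 0.0},
  {"grip": 1.0, "x": 0.0, "y": 0.018, "z": 0.0, "ax": 0.0, "ay": 0.0, "az": 0.0},
  {"grip": 1.0, "x": 0.0, "y": 0.018, "z": 0.0, "ax": 0.0, "ay": 0.0, "az": 0.0},
  {"grip": 1.0, "x": 0.0, "y": 0.018, "z": 0.0, "ax": 0.0, "ay": 0.0, "az": 0.0},
])

```text
time: 7.4
tool_pos: [0.5884, -0.3172, 0.0937]
tcp_rot: [-3.09, -0.558, 0.002]
wrist_force: [-4.4, -0.7, 10.0]
width: 0.412
grip_force: 51.3
```

step_arm([
  {"grip": 0.0, "x": 0.0, "y": 0.0, "z": 0.0, "ax": 0.0, "ay": 0.0, "az": 0.0},
  {"grip": -0.4, "x": 0.0, "y": 0.0, "z": 0.0, "ax": 0.0, "ay": 0.0, "az": 0.0},
  {"grip": -0.8, "x": 0.0, "y": 0.0, "z": 0.0, "ax": 0.0, "ay": 0.0, "az": 0.0},
  {"grip": -0.8, "x": 0.0, "y": 0.0, "z": 0.0, "ax": 0.0, "ay": 0.0, "az": 0.0},
  {"grip": -0.8, "x": 0.0, "y": 0.0, "z": -0.04, "ax": 0.0, "ay": 0.0, "az": 0.0},
  {"grip": -0.8, "x": 0.0, "y": 0.0, "z": -0.1, "ax": 0.0, "ay": 0.0, "az": 0.0},
  {"grip": -0.8, "x": 0.0, "y": 0.0, "z": -0.2, "ax": 0.0, "ay": 0.0, "az": 0.0},
  {"grip": -0.8, "x": 0.0, "y": 0.0, "z": -0.3, "ax": 0.0, "ay": 0.0, "az": 0.0},
  {"grip": -0.8, "x": -0.1, "y": 0.0, "z": -0.38, "ax": 0.0, "ay": 0.0, "az": 0.0},
  {"grip": -0.8, "x": -0.2, "y": 0.0, "z": -0.38, "ax": 0.0, "ay": 0.0, "az": 0.0},
  {"grip": -0.8, "x": -0.2, "y": 0.0, "z": -0.38, "ax": 0.0, "ay": 0.0, "az": 0.0},
])

```text
time: 8.5
tool_pos: [0.4929, -0.3541, 0.285]
tcp_rot: [3.089, 0.554, 0.001]
wrist_force: [-0.0, -0.3, -0.2]
width: 0.905
grip_force: 0.0
```

```bash
python3 - <<'E'
from h import *
s=bot.read_state();print(s['tool_pos'],s['wrist_force'],s['time'])
c=cam('scene'); d=cam('wrist')
def crop(c,X,a,b,w,h):
    u,v=map(int,proj(c,X));u0=max(u-a,0);v0=max(v-b,0);print(u0,v0)
    return cv2.resize(c['img'][v0:v+b,u0:u+a,::-1],(w,h),interpolation=2)
X=[.588,-.319,.06]
cv2.imwrite('pics/f.png',np.hstack([crop(c,X,50,75,400,600),cv2.resize(d['img'][:,:,::-1],(400,600))]))
# predicted final-corner pixels (scene)
a=np.radians(20.3);
for x,y in[(-36,-108),(36,-108),(36,-72)]:
    w=[.557+(np.cos(a)*x-np.sin(a)*y)/1000,-.2348+(np.sin(a)*x+np.cos(a)*y)/1000]
    print('top',proj(c,[*w,.128]),'bot',proj(c,[*w,.03]))
E
```

```text
[ 0.49287884 -0.35411676  0.28497347] [-0.00680959 -0.25389754 -0.24940605] 8.5
203 213
top [232.8, 276.2] bot [239.9, 299.1]
top [262.2, 279.9] bot [267.2, 302.8]
top [266.3, 267.6] bot [271.0, 290.7]
```

View pics/f.png

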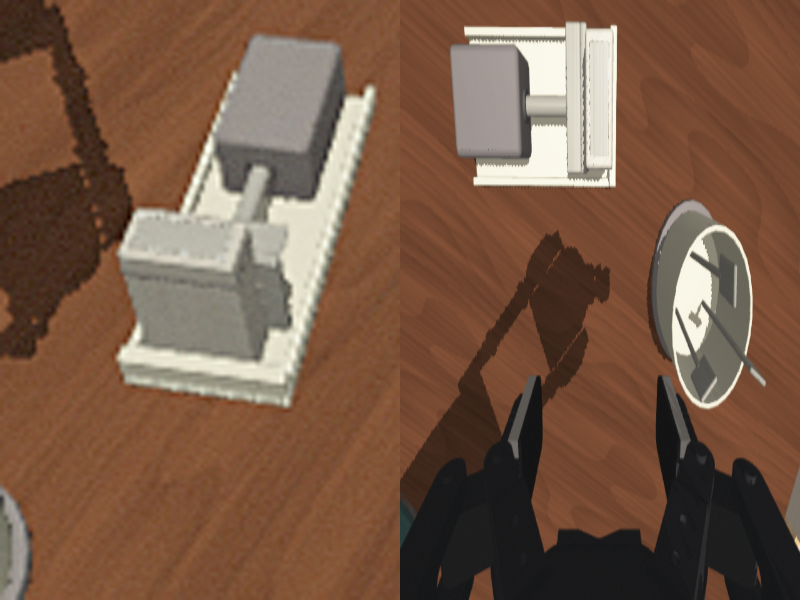

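The tin stands upright between the stop and the pusher. Its top corners, at scene (233,277) and (264,282), are within about 2 px of the predicted seated pose, and the gripper is clear. Handing in.

```bash
python3 -c "
from workcell import bot
print(bot.finish_job())"
```

```text
the job is handed in; nothing more can be done
None
```

I put the 72 x 36 x 120 mm tin in the holder, lid up and clamped between the stop and the pusher. I then released it, moved the gripper clear and handed the job in at about 8.6 s; no verdict was returned.

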